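Clamp the wax pot while its lid sets

ROBOT

A 7-joint arm with a two-finger parallel gripper is mounted at the origin on a cart in front of the work surface, level with it; the furniture and walls round the work are solid. World frame = base frame: x ahead of the robot, y to its left, z up, the work surface at z = 0. Lengths are in m, angles in rad, forces in N, time in s.
With the tool pointing down it reaches from about 0.425 to 0.875 m from the base axis. Payload 4.7 kg.
Tool frame: the origin (TCP) lies midway between the tips of the shut fingers; the grasp point (between the pads) lies 19 mm behind it (ctrl.grip_depth is the distance from the TCP to the grasp point, in m); z points along the fingers, y is the direction in which the jaws open and shut (so a half turn about z gives the same grasp; the last joint's range is limited). The gripper opens to 87 mm and grips with 3 to 60 N. Pads are 19 mm wide; open, the fingers measure 117 mm over their backs; the gripper's body (75 mm by 190 mm) begins 51 mm behind the grasp point.
Start: joints at [-1.284, 0.321, -0.07, 1.45, 0.023, 1.371, -0.057], TCP at [0.175, 0.626, 0.223] pointing down, gripper open.
Joint ranges: [-2.86, 2.86], [-0.3, 2.09], [-1.38, 1.24], [0.06, 2.45], [-1.56, 4.7], [0.09, 2.05], [-2.69, 2.69]. Speed limits (rad/s): [2.57, 2.57, 3.14, 3.14, 3.14, 3.14, 3.14].

INTERFACE

Orientations are given as a rotation vector (axis times angle).
In Python, from bench import ctrl gives the robot as it stands. The module is installed in compiled form; this text tells all that it offers.
- The arm moves only by the shell command python3 -m inch 'ROWS' [FORCE]. ROWS is JSON, a list of rows, each a list of 5 numbers: the opening, from -1 (shut) to 1 (fully open), so that 0 is half open, then the shift along the tool's x, y, z in mm, then the turn about the tool's z in rad. In form: [[fingers, tx, ty, tz, twist], ...]. A call has 1 to 5 rows; each row shifts and turns the pose as measured when the row begins, along the tool's axes as they then stand; what a row does not reach is not made up. A row lasts 1/8 s, in which the tool goes at most 62.5 mm and 10.7 degrees, less where a joint would pass 70% of its speed; a pose out of reach is approached as far as the arm can. A call is refused whole if a number of a shift passes 62.5 or a number of a turn 0.188, either way. A call with a gripper value outside its range is refused whole. The fingers move at their own pace and stop on an object; FORCE is the grip in N (left out, the last holds). Time passes only in rows, so rows that do not move let the fingers close. It gives the time, the measured TCP pose, the force and the opening at its end, in the units of the state.
- ctrl.get_state(): the state, without advancing time (a new reading comes with each control period).
- ctrl.get_image(name): name is "side" or "top"; returns a dict with "color" (384x512x3 uint8, red, green, blue), "range_z" (384x512 float32, m along the optical axis (not along the pixel's ray), 0 where there is no reading), "K" (3x3 intrinsics, pixels), "R" (3x3) and "t" (3): a world point X has camera coordinates R X + t. Camera axes: x right, y down, z forward; pixel columns grow to the right and rows downward; lengths in m; the calibration is good to about 2 mm. A picture is of the moment at which its call begins.
- ctrl.close_job(): hands the job in, once; it reports no verdict.
The state is a dict: "time": time; "joint_positions": joint angles; "qd": joint speeds; "joint_torque": joint torques, N m; "position": TCP position; "tool_rot": TCP orientation; "ft_force": force on the tool from outside, world axes, zero at the start; "torque": the same for the moment, N m; "grip_width": opening from 0.0 (shut) to 1.0 (fully open).
Only numpy, scipy, OpenCV 4.12 (cv2) and the standard library are available. Lean on these libraries where they do the work, as an engineer would, in place of code of your own. Each camera call takes 0.05 s, during which the arm holds its last target. There are 200 camera calls.

TASK

The lid of the small wax pot has just been stuck down: push the pot with your fingertips along the lane of the wooden clamping jig until it rests against both steel stop posts, then push the red-knobbed lever over its centre so that it snaps across and its rubber pad holds the pot down. Only push: do not pick the pot up or tip it, and leave the other things standing where they are. Finish with the hand clear.

Things in the scene. Friction and masses are not known exactly. Their poses are not given: they have to be found in the camera images.
- jig: Fixed wooden clamping jig, board 12 mm thick, x -127 to +117, y -91 to +49 mm. Origin: on the worktop under the seat. Own x runs along the lane to the posts and lever; z up. Lane: rails 10 mm above the board, inner faces y +-38 mm, x -125 to +25. Two steel stop posts, radius 6 mm, 26 mm above the board, at x +28, y +-24. Lever bracket: x 51 to 79, y +-16 mm, up to 62 mm above the worktop.
- seat (a point): Seat: point on the board's top face (12 mm above the worktop) where the pot's centre is when it touches both stop posts.
- wax_pot: Round pot, white with a tan lid, 62 mm across, 35 mm high, about 70 g, loose, standing on the board in the lane 37 to 57 mm before the seat. Origin: centre of its underside, z up.
- clamp_lever (a joint): Hold-down lever's angle (rad). 0: open, stable; handle leans 25 deg off vertical to jig +x, arm raised. It grows as the handle is pushed to jig -x, over the pot. A spring drives it away from mid-swing (0.61): 4 to 6 N at the handle at first, none at 0.61; beyond, it snaps by itself to about 1.22, handle leaning 45 deg over the pot, pad pressing the lid with about 6 N (stop at 1.29 if no pot).
- lever_hinge (a point): Hinge axis of the lever, 50 mm above the worktop, 65 mm past the seat along the jig's x; the axis lies along the jig's y.
- knob (a point): Centre of the red ball knob (diameter 22 mm) at the end of the lever's round steel handle (diameter 10 mm), 95 mm from the hinge axis. With the lever open it is about 136 mm above the worktop and 40 mm past the hinge along the jig's x; handle and knob swing in the jig's x-z plane over the middle of the lane (jig y = 0).
- pad: Black rubber pad (swivels a few degrees), 20 mm across, at the tip of the lever's arm 65 mm from the hinge axis; origin near the centre of its pressing face (3 mm inside it). With the lever closed on the pot it lies over the middle of the lid.
- red_spool: Reel of red cotton, 31 mm across, 43 mm high, loose, standing on the jig's board beside the lane (jig y about -68 mm). Bystander. Origin: centre of its underside.
- peg: Wooden clothes peg, 72 x 15 x 12 mm, loose, lying on the jig's board beside the lane (jig y about -68 mm). Bystander. Origin: centre of its underside, its length along its own y.
- sewing_tin: Green sewing tin, 93 x 133 x 55 mm, loose on the worktop on the other side of the sink from the jig. Bystander. Origin: centre of its underside.
- blue_spool: Reel of blue cotton, 31 mm across, 43 mm high, loose, standing on the worktop in front of the sewing tin. Bystander. Origin: centre of its underside.
- stain_dropper: Small brown dropper bottle, 33 mm across, 102 mm high, loose on the worktop behind the sink, beside tall bottles. Bystander. Origin: centre of its underside.
There are look-alikes about, which are no part of the job. Leave any blue or yellow look-alike of the wax_pot alone.

How it is judged:
On the way, in this order (a step that is already met when the one before it is completed fails the run):
1. the pot rests against the stop posts while the lever is still open (horizontal distance between wax_pot and seat below 0.006 m and z of wax_pot in the frame of jig below 0.018 m and value of joint clamp_lever below 0.3 rad), for 0.2 s.
2. the lever has snapped over and its pad presses the seated pot (horizontal distance between wax_pot and seat below 0.006 m and value of joint clamp_lever above 1.05 rad and contact force between pad and wax_pot above 1.5 N), for 0.2 s.
At the end, for the whole second after the job is handed in: The pot stands upright on the board (within 0.1 rad) with its centre within 6 mm of the seat, the lever is past 1.05 rad, and its pad alone presses the pot with more than 1.5 N; everything is at rest (all of step 2 and z of wax_pot in the frame of jig below 0.018 m and angle between wax_pot's own z axis and vertical below 0.1 rad and linear speed of wax_pot below 0.02 m/s); the robot touches nothing.
It fails at once if the pot is lifted more than 8 mm off the board (z of wax_pot in the frame of jig above 0.02 m).
It fails at once if the pot is tipped (angle between wax_pot's own z axis and vertical above 0.35 rad).
It fails at once if another loose thing is moved more than 20 mm (distance of any of red_spool, peg, sewing_tin, blue_spool, stain_dropper from where it was at the start of the episode above 0.02 m).
It also fails if it takes over 54 s, if anything falls off the work surface, if the arm or the gripper's body presses on something with over 40 N, if the wrist force passes 120 N, or if a joint passes its speed limit or range.

## Working session

There is one attempt and no reset: what is moved stays moved. The work goes in short steps, Python scripts to look and compute and a shell command to move; the robot and the scene stay as the last step left them, time stands still between calls to the robot, and variables do not carry over. Pictures are saved under pics/ and viewed, about 8 in all and at most 12, crops included, and the job is handed in when it is done.

```bash
mkdir -p pics; cat > h.py <<'E'
from bench import ctrl
import numpy as np, cv2
def grab(n,save=None):
    d=ctrl.get_image(n)
    if save: cv2.imwrite('pics/'+save,d['color'][:,:,::-1])
    return d
def pts(d):
    K,R,t=d['K'],d['R'],d['t']; z=d['range_z'].astype(float)
    v,u=np.mgrid[:z.shape[0],:z.shape[1]]
    c=np.stack([(u-K[0,2])/K[0,0]*z,(v-K[1,2])/K[1,1]*z,z],-1)
    return (c-t)@R   # world
def ray(d,u,v,h):
    K,R,t=d['K'],d['R'],d['t']; o=-R.T@t
    r=R.T@np.array([(u-K[0,2])/K[0,0],(v-K[1,2])/K[1,1],1]); return o+r*(h-o[2])/r[2]
def proj(d,X):
    c=d['R']@np.asarray(X)+d['t']; p=d['K']@c; return p[:2]/p[2]
E
python3 - <<'E'
from h import *
a=grab('top');b=grab('side')
cv2.imwrite('pics/1.png',a['color'][:,:,::-1]);cv2.imwrite('pics/2.png',b['color'][:,:,::-1])
for d in(a,b): print(-d['R'].T@d['t'],d['R'][2],d['K'][0,0])
s=ctrl.get_state();print({k:np.round(v,3) for k,v in s.items()})
E
```

```text
[3.49166662e-01 1.00661497e-03 1.17212799e+00] [ 0.12732491  0.01636649 -0.99172602] 355.27807399683206
[0.04728216 1.23221285 0.82799863] [ 0.30023605 -0.81914362 -0.48873514] 477.1663794190929
{'time': np.float64(0.1), 'joint_positions': array([-1.284,  0.322, -0.07 ,  1.452,  0.023,  1.371, -0.057]), 'qd': array([ 0.001, -0.003, -0.001, -0.004, -0.   ,  0.   ,  0.001]), 'joint_torque': array([ 0.0000e+00, -4.9257e+01, -4.0600e-01, -3.1340e+01, -6.4000e-02,
        4.0000e-02,  0.0000e+00]), 'position': array([0.175, 0.625, 0.222]), 'tool_rot': array([-4.270e-01, -3.112e+00,  3.000e-03]), 'ft_force': array([0.114, 0.131, 0.661]), 'torque': array([-0.032,  0.062,  0.053]), 'grip_width': np.float64(1.003)}
```

View pics/1.png

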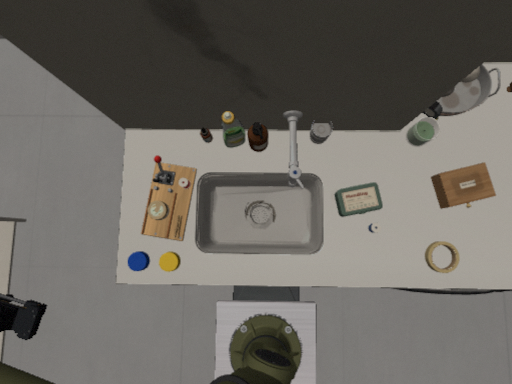

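View pics/2.png

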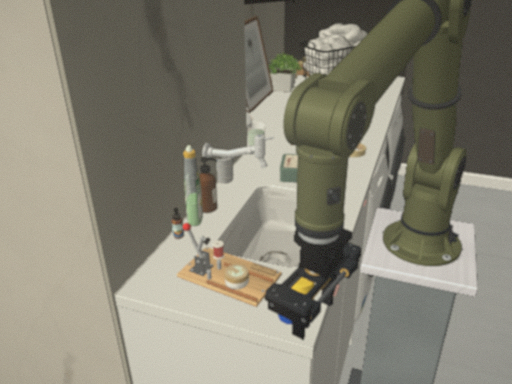

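The top view shows the jig at about (168,200), with the pot at (157,211), the red knob at (158,159), the red spool at (183,183) and the peg at (178,228). Blue and yellow look-alikes are at (138,261) and (169,262). The side view shows the pot at (236,275) and the knob at (187,227). Next I'll measure.

```bash
python3 - <<'E'
from h import *
a=grab('top');b=grab('side')
for n,d,box in(('top',a,(130,145,210,250)),('side',b,(150,205,290,310))):
    P=pts(d);x0,y0,x1,y1=box
    hsv=cv2.cvtColor(d['color'],cv2.COLOR_RGB2HSV)
    m=np.zeros(hsv.shape[:2],bool);m[y0:y1,x0:x1]=1
    H,S,V=[hsv[...,i].astype(int) for i in range(3)]
    red=m&((H<6)|(H>172))&(S>150)&(V>80)
    nl,lab,st,ce=cv2.connectedComponentsWithStats(red.astype(np.uint8))
    for i in range(1,nl):
        if st[i,4]>4: print(n,'red',st[i],ce[i],np.median(P[lab==i],0), ray(d,*ce[i],.136))
    lid=m&(P[...,2]>.038)&(P[...,2]<.055)
    nl,lab,st,ce=cv2.connectedComponentsWithStats(lid.astype(np.uint8))
    for i in range(1,nl):
        if st[i,4]>20: print(n,'lid',st[i],ce[i],np.median(P[lab==i],0),ray(d,*ce[i],.047))
    wood=m&(H>5)&(H<20)&(S>90)&(P[...,2]>.005)&(P[...,2]<.03)
    q=cv2.convexHull(np.argwhere(wood)[:,::-1].astype(np.float32).copy())
    Q=np.array([ray(d,*p[0],.012)[:2] for p in q],np.float32)
    r=cv2.minAreaRect(Q*1000);print(n,'jig',r,cv2.boxPoints(r).round(0).tolist())
    c=cv2.resize(d['color'][y0-10:y1+10,x0-10:x1+10,::-1],None,fx=5,fy=5,interpolation=cv2.INTER_CUBIC)
    cv2.imwrite(f'pics/3{n}.png',c)
a=cv2.imread('pics/3top.png');b=cv2.imread('pics/3side.png')
a=cv2.resize(a,(390,int(a.shape[0]*390/a.shape[1])));b=cv2.resize(b,(400,int(b.shape[0]*400/b.shape[1])))
o=np.zeros((600,800,3),np.uint8);o[:a.shape[0],:390]=a[:600];o[:b.shape[0],400:]=b;cv2.imwrite('pics/3.png',o)
E
```

```text
top red [155 156   6   7  28] [157.10714286 158.60714286] [0.58013534 0.32765762 0.14387753] [0.58160177 0.33057689 0.136     ]
top lid [179 177  10  10  58] [183.46551724 181.82758621] [0.52517702 0.26793901 0.052249  ] [0.52622915 0.2698255  0.047     ]
top lid [148 200  20  20 292] [157.20890411 209.42808219] [0.43729918 0.35050117 0.04595416] [0.43625318 0.3501064  0.047     ]
top jig ((468.6889953613281, 324.72650146484375), (137.5545654296875, 241.40830993652344), 81.2278060913086) [[339.0, 275.0], [577.0, 238.0], [598.0, 374.0], [360.0, 411.0]]
side red [183 224   7   6  29] [186.06896552 226.37931034] [0.57973271 0.33534854 0.14356407] [0.58547317 0.326243   0.136     ]
side lid [178 205   7   9  31] [180.51612903 208.29032258] [0.72038347 0.12150235 0.04367454] [0.71837277 0.12469764 0.047     ]
side lid [186 207  16  11  75] [194.05333333 213.28      ] [0.66138274 0.14075534 0.04620746] [0.66505243 0.1372344  0.047     ]
side lid [150 214  33  29 178] [165.84831461 227.52808989] [0.71930218 0.22089437 0.04702989] [0.70804934 0.23441751 0.047     ]
side lid [213 244  10   9  50] [217.92 248.44] [0.52038669 0.27904414 0.0469831 ] [0.52157248 0.27820121 0.047     ]
side lid [194 256  15  11  73] [200.73972603 261.23287671] [0.53862501 0.34996639 0.04712677] [0.54126692 0.3445041  0.047     ]
side lid [224 265  24  18 343] [235.66472303 273.02040816] [0.43611078 0.35902529 0.04714125] [0.43587396 0.35901147 0.047     ]
side jig ((550.7584228515625, 260.88702392578125), (234.1927032470703, 490.60333251953125), 50.48427200317383) [[287.0, 327.0], [665.0, 14.0], [815.0, 195.0], [436.0, 507.0]]
```

View pics/3.png

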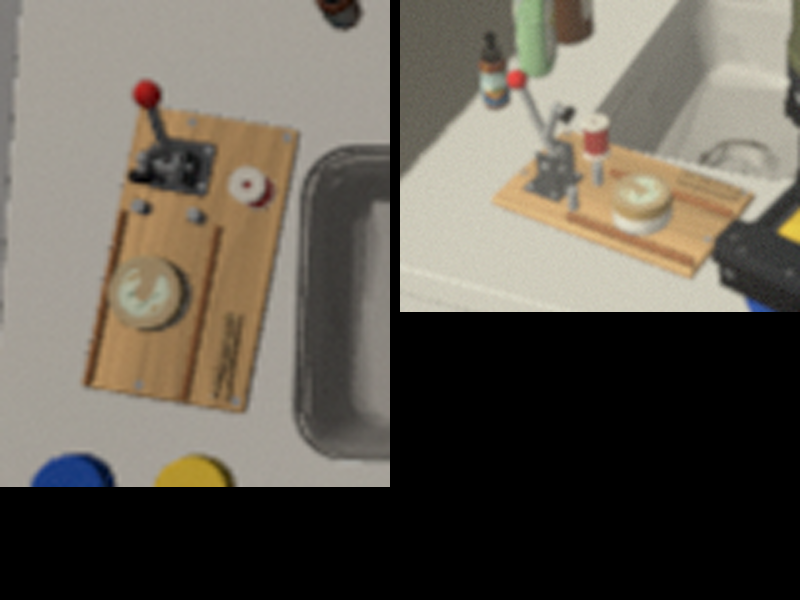

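The top view gives the jig origin at about (0.477,0.345) with its x axis at −8.8°. The pot is about 41 mm before the seat and nearly centred in the lane, and the knob agrees with this pose. I'll check for clearance behind the lever.

```bash
cat >> h.py <<'E'
th=np.radians(-8.8);O=np.array([.477,.345]);ex=np.array([np.cos(th),np.sin(th)]);ey=np.array([-ex[1],ex[0]])
def W(x,y=0): return O+x/1000*ex+y/1000*ey
def J(p): d=(np.asarray(p)[...,:2]-O)*1000; return np.stack([d@ex,d@ey],-1)
def tool():
    from scipy.spatial.transform import Rotation as Rn
    s=ctrl.get_state();R=Rn.from_rotvec(s['tool_rot']).as_matrix();return s,R
def go(x,y,z):
    s,R=tool();d=R.T@(np.r_[W(x,y),z]-s['position'])*1000
    tx=R[:,0]; tw=np.arctan2(*( np.cross(tx[:2],-ex),tx[:2]@-ex))
    print('t',s['time'],'jig',J(s['position']).round(1),'z',s['position'][2].round(4),'F',s['ft_force'].round(1),'delta tool mm',d.round(1),'twist',-tw.round(3))
E
python3 - <<'E'
from h import *
for n in('top','side'):
    d=grab(n);P=pts(d);j=J(P);z=P[...,2]
    m=(d['range_z']>0)&(abs(j[...,1])<130)&(j[...,0]>110)&(j[...,0]<300)
    for lo,hi in((.05,.11),(.11,.17),(.17,.35),(.35,.6)):
        k=m&(z>lo)&(z<hi)
        if k.any():
            q=j[k];print(n,lo,hi,k.sum(),'minx',np.percentile(q[:,0],[0,5,50]).round(0),'y',np.percentile(q[:,1],[0,5,50,95,100]).round(0))
s,R=tool();print(R.round(2));go(-105,0,.2)
E
```

```text
top 0.05 0.11 578 minx [214. 222. 241.] y [-130. -120.  -22.  114.  130.]
top 0.11 0.17 606 minx [111. 226. 245.] y [-129. -117.   -3.  116.  129.]
top 0.17 0.35 2551 minx [223. 226. 244.] y [-130. -117.    1.  117.  130.]
top 0.35 0.6 7877 minx [223. 226. 244.] y [-130. -117.   -0.  117.  130.]
side 0.05 0.11 1182 minx [213. 224. 241.] y [-130. -113.    1.  119.  130.]
side 0.11 0.17 1128 minx [110. 227. 244.] y [-130. -114.   14.  119.  130.]
side 0.17 0.35 3875 minx [223. 228. 243.] y [-130. -113.   17.  120.  130.]
side 0.35 0.6 7077 minx [222. 227. 243.] y [-130. -113.   18.  120.  130.]
[[-0.96  0.27 -0.  ]
 [ 0.27  0.96 -0.  ]
 [-0.   -0.   -1.  ]]
t 0.3 jig [-341.3  231.3] z 0.2222 F [0.1 0.7 0.9] delta tool mm [-262.1 -201.6   22.3] twist -0.119
```

```bash
python3 -m inch '[[-1,0,0,0,-0.119],[-1,-50,-50,0,0],[-1,-50,-50,0,0],[-1,-50,-50,0,0],[-1,-40,-40,0,0]]'; python3 -c "from h import *;go(-105,0,.12)"
```

```text
time: 0.92
position: [0.3219, 0.4254, 0.2205]
tool_rot: [-0.218, -3.132, -0.0]
ft_force: [1.4, -0.2, 0.3]
grip_width: 0.514
t 0.925 jig [-165.6   55.8] z 0.2205 F [ 1.4 -0.2  0.3] delta tool mm [-60.  -56.7 100.4] twist 0.015
```

```bash
python3 -m inch '[[-1,-40,-35,30,0.01],[-1,-20,-20,40,0],[-1,0,0,25,0],[-1,0,0,0,0],[-1,0,0,0,0]]'; python3 - <<'E'
from h import *
go(-105,0,.022)
a=grab('top');b=grab('side')
c=lambda d,x0,y0,x1,y1:cv2.resize(d['color'][y0:y1,x0:x1,::-1],(400,400),interpolation=cv2.INTER_CUBIC)
cv2.imwrite('pics/4.png',np.hstack([c(a,110,140,230,260),c(b,160,190,300,330)]))
E
```

```text
time: 1.55
position: [0.3798, 0.3565, 0.1263]
tool_rot: [0.251, 3.129, 0.007]
ft_force: [-0.2, 0.2, 0.2]
grip_width: 0.021
t 1.55 jig [-97.9  -3.5] z 0.1263 F [-0.2  0.2  0.2] delta tool mm [  7.4   3.  104.3] twist -0.006
```

View pics/4.png

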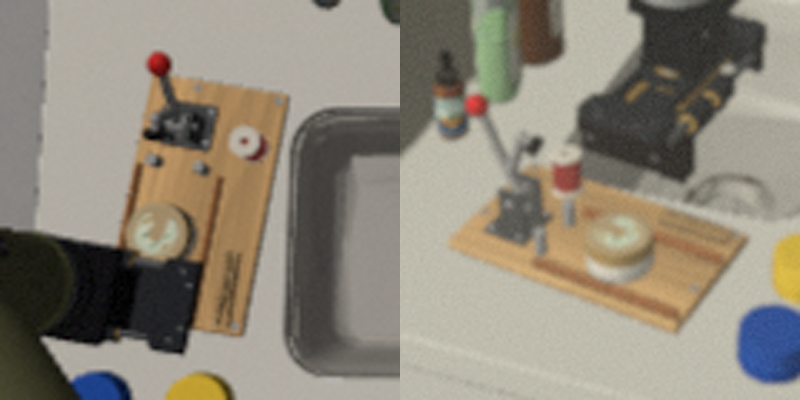

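The hand hovers behind the pot. In the top crop the pot is at (160,230) and the hand at (165,305). I can't make out the fingertips in the side crop, so I'll project the TCP into it.

```bash
python3 - <<'E'
from h import *
s,R=tool();b=grab('side')
p=s['position'];print(s['joint_positions'].round(2))
im=cv2.resize(b['color'][140:340,150:400,::-1],None,fx=3,fy=3,interpolation=cv2.INTER_CUBIC)
for q,c in((p,(0,0,255)),(p+[0,0,.07],(0,255,0)),(np.r_[W(0),.012],(255,0,255)),(np.r_[W(105),.136],(255,255,0))):
    u=(proj(b,q)-[150,140])*3;print(u);cv2.circle(im,tuple(int(i) for i in u),4,c,1)
cv2.imwrite('pics/5.png',im)
E
```

```text
[-0.92  0.11  0.12  1.9  -0.02  1.12  0.62]
[318.89845039 335.08287859]
[317.67374848 263.21423911]
[221.04486913 410.79952533]
[111.6248922 261.77199  ]
```

View pics/5.png

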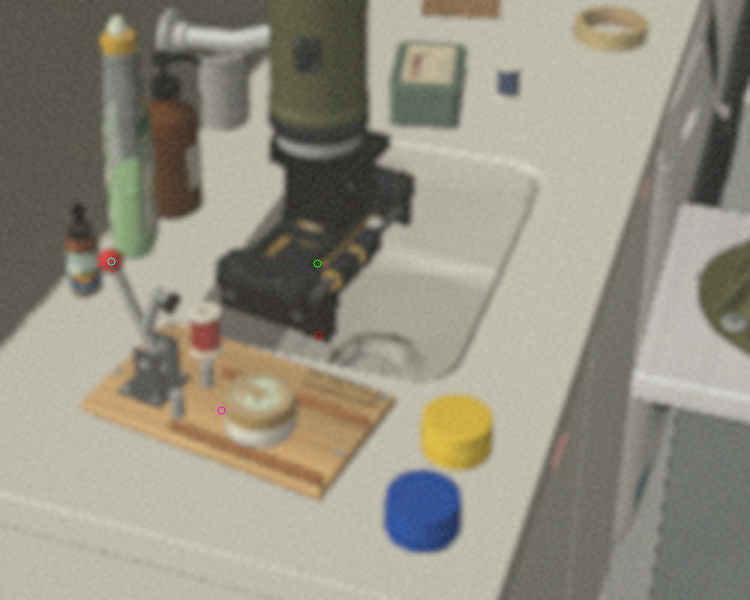

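```bash
python3 -m inch '[[-1,8,3,20,0],[-1,0,0,30,0],[-1,0,0,30,0],[-1,0,0,15,0],[-1,0,0,3,0]]'; python3 -c "from h import *;go(-85,0,.022)"
```

```text
time: 2.33
position: [0.3744, 0.3679, 0.0317]
tool_rot: [0.242, 3.123, 0.022]
ft_force: [-0.1, -0.2, 0.6]
grip_width: 0.004
t 2.325 jig [-104.9    6.9] z 0.0317 F [-0.1 -0.2  0.6] delta tool mm [-19.9  -7.    9.8] twist -0.001
```

```bash
python3 -m inch '[[-1,0,-7,7,0],[-1,0,0,3,0],[-1,-7,0,0,0],[-1,-7,0,0,0],[-1,0,0,0,0]]'; python3 -c "from h import *;go(-41,0,.022)"
```

```text
time: 2.95
position: [0.3904, 0.3599, 0.0242]
tool_rot: [0.243, 3.119, 0.029]
ft_force: [0.6, -0.0, -1.1]
grip_width: 0.006
t 2.95 jig [-87.9   1.5] z 0.0242 F [ 0.6 -0.  -1.1] delta tool mm [-46.8  -1.4   2.7] twist -0.002
```

Now I'll push gently in small rows.

```bash
python3 -m inch '[[-1,-6,0,0,0],[-1,-6,0,0,0],[-1,-6,0,0,0],[-1,-6,-1,0,0],[-1,0,0,0,0]]'; python3 -c "from h import *;go(-41,0,.022)"; python3 -m inch '[[-1,-5,0,0,0],[-1,-5,0,0,0],[-1,0,0,0,0]]';python3 -c "from h import *;go(-41,0,.022)"
```

```text
time: 3.58
position: [0.4157, 0.3549, 0.0245]
tool_rot: [0.243, 3.119, 0.029]
ft_force: [-0.0, -0.1, 0.9]
grip_width: 0.005
t 3.575 jig [-62.1   0.4] z 0.0245 F [-0.  -0.1  0.9] delta tool mm [-21.   -0.4   2.7] twist -0.002
time: 3.95
position: [0.426, 0.3533, 0.0245]
tool_rot: [0.243, 3.12, 0.029]
ft_force: [0.3, 0.7, -0.3]
grip_width: 0.003
t 3.95 jig [-51.6   0.4] z 0.0245 F [ 0.3  0.7 -0.3] delta tool mm [-10.6  -0.4   2.6] twist -0.002
```

```bash
python3 -m inch '[[-1,-4,0,0,0],[-1,-3,0,0,0],[-1,0,0,0,0]]'; python3 -c "from h import *;go(-41,0,.022)"; python3 -m inch '[[-1,-2,0,0,0],[-1,0,0,0,0]]';python3 - <<'E'
from h import *
go(-41,0,.022)
a=grab('top');b=grab('side')
c=lambda d,x0,y0,x1,y1:cv2.resize(d['color'][y0:y1,x0:x1,::-1],(400,400),interpolation=cv2.INTER_CUBIC)
cv2.imwrite('pics/6.png',np.hstack([c(a,130,150,210,230),c(b,170,210,270,310)]))
E
```

```text
time: 4.32
position: [0.4333, 0.3522, 0.0246]
tool_rot: [0.242, 3.12, 0.029]
ft_force: [0.2, 0.3, 0.3]
grip_width: 0.002
t 4.325 jig [-44.3   0.4] z 0.0246 F [0.2 0.3 0.3] delta tool mm [-3.3 -0.4  2.6] twist -0.001
time: 4.58
position: [0.4353, 0.3519, 0.0246]
tool_rot: [0.242, 3.12, 0.029]
ft_force: [-1.0, 0.3, -0.5]
grip_width: 0.003
t 4.575 jig [-42.3   0.4] z 0.0246 F [-1.   0.3 -0.5] delta tool mm [-1.3 -0.5  2.6] twist -0.001
```

View pics/6.png

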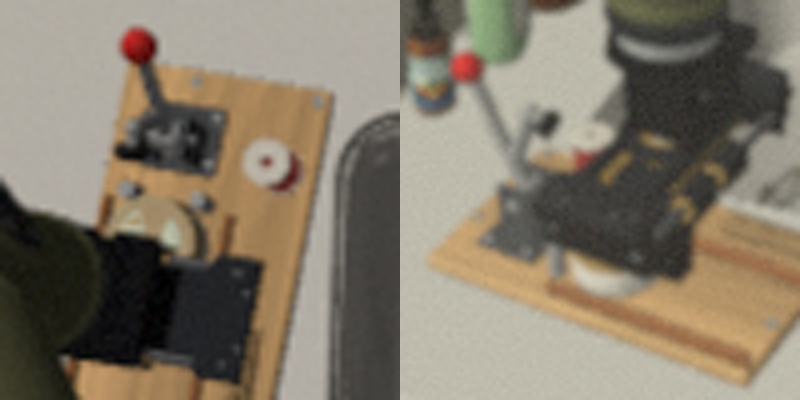

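The pot (top crop, lid at (155,225)) is now up against the posts or nearly so, but no sustained force shows yet. I'll go on in 1–2 mm steps until the force rises.

```bash
for i in 1 ; do python3 -m inch '[[-1,-2,0,0,0],[-1,0,0,0,0]]';  python3 -m inch '[[-1,-1.5,0,0,0],[-1,0,0,0,0]]'; python3 -m inch '[[-1,-1.5,0,0,0],[-1,0,0,0,0]]'; done | grep -E 'pos|force'; python3 -c "from h import *;go(-41,0,.022)"
```

```text
position: [0.437, 0.3517, 0.0246]
ft_force: [-0.5, 0.6, 0.3]
position: [0.4386, 0.3515, 0.0246]
ft_force: [-0.2, 0.1, -0.2]
position: [0.439, 0.3517, 0.0246]
ft_force: [-1.0, 0.0, 1.5]
t 5.425 jig [-38.6   0.8] z 0.0246 F [-1.   0.   1.5] delta tool mm [ 2.4 -0.8  2.5] twist -0.0
```

```bash
python3 -m inch '[[-1,-2,0,0,0],[-1,0,0,0,0]]' | grep -E 'pos|force'; python3 -m inch '[[-1,-4,0,0,0]]'| grep -E 'pos|force'; python3 -m inch '[[-1,-4,0,0,0]]'| grep -E 'pos|force'; python3 -c "from h import *;go(-41,0,.022)"
```

```text
position: [0.4392, 0.3519, 0.0246]
ft_force: [-2.0, 0.7, 1.3]
position: [0.4396, 0.3519, 0.0245]
ft_force: [-14.9, 0.2, 9.6]
position: [0.4395, 0.352, 0.0245]
ft_force: [-12.5, -0.3, 9.2]
t 5.925 jig [-38.2   1.1] z 0.0245 F [-12.5  -0.3   9.2] delta tool mm [ 2.8 -1.2  2.5] twist 0.003
```

The pot is firm against the stops: 13–15 N at jig x −38, with almost no lateral force. I'll back off, rise clear and check the seating from above.

```bash
python3 -m inch '[[-1,10,0,0,0],[-1,30,0,0,0],[-1,10,0,-40,0],[-1,0,0,-60,0],[-1,0,0,-60,0]]'; python3 -m inch '[[-1,60,60,0,0],[-1,60,60,0,0],[-1,0,0,0,0]]' ; python3 - <<'E'
from h import *
go(150,0,.215)
a=grab('top');b=grab('side')
c=lambda d,x0,y0,x1,y1:cv2.resize(d['color'][y0:y1,x0:x1,::-1],(400,400),interpolation=cv2.INTER_CUBIC)
cv2.imwrite('pics/7.png',np.hstack([c(a,130,150,210,230),c(b,170,210,270,310)]))
P=pts(a);z=P[...,2];m=np.zeros(z.shape,bool);m[180:225,140:175]=1
j=J(P);m&=(z>.04)&(z<.055)
u=np.argwhere(m)[:,::-1].mean(0);print(u,m.sum(),J(ray(a,*u,.047)))
E
```

```text
time: 6.55
position: [0.3894, 0.3538, 0.1833]
tool_rot: [-0.238, -3.127, -0.012]
ft_force: [0.6, 1.0, -0.5]
grip_width: 0.005
time: 6.92
position: [0.3159, 0.4634, 0.1908]
tool_rot: [0.247, 3.125, 0.035]
ft_force: [0.2, -0.3, 0.5]
grip_width: 0.008
t 6.925 jig [-177.3   92.4] z 0.1908 F [ 0.2 -0.3  0.5] delta tool mm [-327.8  -90.4  -24.6] twist -0.004
[160.12195122 196.29268293] 287 [ 1.81357401 -1.85546291]
```

View pics/7.png

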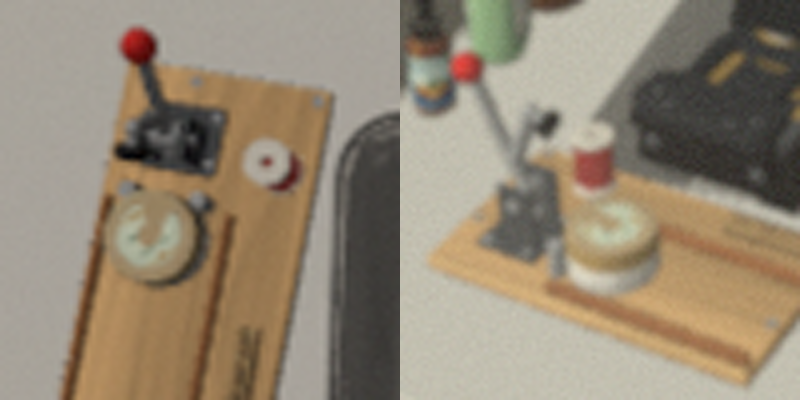

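The pot touches both posts (top crop: pot at (155,238), posts at (128,188) and (200,200)) and sits symmetrically. The red spool hasn't moved and the lever is still open. Now I'll go over to the far side of the knob.

```bash
python3 -m inch '[[-1,-60,-20,-20,0],[-1,-60,-20,-10,0],[-1,-60,-20,0,0],[-1,-60,-20,0,0],[-1,0,0,0,0]]'; python3 -c "from h import *;go(150,2,.215)"
```

```text
time: 7.65
position: [0.5452, 0.3314, 0.2192]
tool_rot: [0.277, 3.113, 0.022]
ft_force: [-0.3, -0.6, -0.3]
grip_width: 0.008
t 7.65 jig [69.4 -3. ] z 0.2192 F [-0.3 -0.6 -0.3] delta tool mm [-80.3   6.8   5.5] twist -0.024
```

```bash
python3 -m inch '[[-1,-40,2,0,-0.02],[-1,-35,2,0,0],[-1,0,0,0,0],[-1,0,0,0,0]]'; python3 -c "from h import *;go(150,2,.125)"
```

```text
time: 8.15
position: [0.6221, 0.3166, 0.2188]
tool_rot: [0.257, 3.116, 0.017]
ft_force: [-0.1, 0.8, 0.0]
grip_width: -0.001
t 8.15 jig [147.7  -5.9] z 0.2188 F [-0.1  0.8  0. ] delta tool mm [-0.9  6.7 93.9] twist -0.011
```

```bash
python3 -m inch '[[-1,-2,6,20,-0.01],[-1,0,0,30,0],[-1,0,0,25,0],[-1,0,0,10,0],[-1,0,0,0,0]]'; python3 - <<'E'
from h import *
go(130,1,.125)
a=grab('top');b=grab('side')
c=lambda d,x0,y0,x1,y1:cv2.resize(d['color'][y0:y1,x0:x1,::-1],(400,400),interpolation=cv2.INTER_CUBIC)
cv2.imwrite('pics/8.png',np.hstack([c(a,110,120,210,220),c(b,130,170,270,310)]))
E
```

```text
time: 8.78
position: [0.621, 0.3272, 0.128]
tool_rot: [0.229, 3.122, 0.019]
ft_force: [0.8, 0.3, 0.4]
grip_width: 0.004
t 8.775 jig [145.1   4.4] z 0.128 F [0.8 0.3 0.4] delta tool mm [15.1 -3.4  2.8] twist 0.007
```

View pics/8.png

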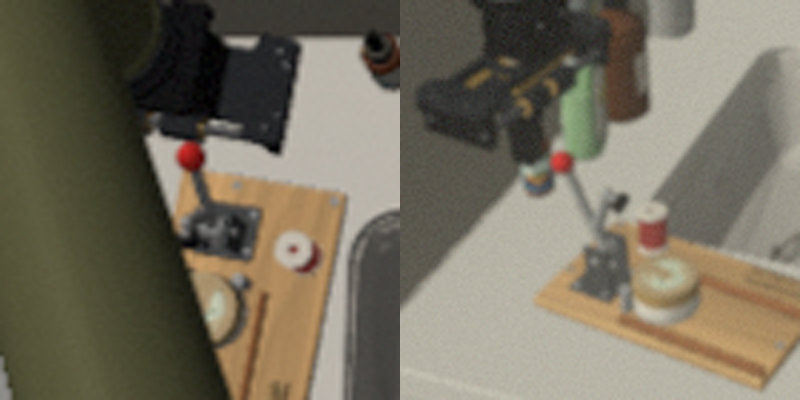

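The fingertips are behind the knob (side crop: fingers at (530,140), knob at (562,160)). I'll push toward jig −x.

```bash
python3 -m inch '[[-1,10,-2,0,0],[-1,8,-1,0,0],[-1,8,0,0,0],[-1,8,0,0,0],[-1,8,0,0,0]]'; python3 -c "from h import *;go(64,1,.128)"
```

```text
time: 9.5
position: [0.5889, 0.3298, 0.1384]
tool_rot: [0.234, 3.094, 0.034]
ft_force: [5.1, -0.4, 2.7]
grip_width: 0.007
t 9.5 jig [112.9   2. ] z 0.1384 F [ 5.1 -0.4  2.7] delta tool mm [49.2 -1.1  8.6] twist 0.002
```

```bash
python3 -m inch '[[-1,8,0,0,0],[-1,8,0,0,0]]'; python3 -c "from h import *;go(64,1,.128)"
```

```text
time: 9.75
position: [0.5751, 0.3314, 0.1409]
tool_rot: [0.236, 3.087, 0.037]
ft_force: [2.4, -2.0, 2.7]
grip_width: 0.008
t 9.75 jig [99.   1.5] z 0.1409 F [ 2.4 -2.   2.7] delta tool mm [35.5 -0.8 11.3] twist 0.001
```

```bash
python3 -m inch '[[-1,0,0,8,0],[-1,4,0,6,0]]'; python3 -c "from h import *;go(64,1,.128)"
```

```text
time: 10.0
position: [0.5707, 0.3322, 0.126]
tool_rot: [0.235, 3.088, 0.036]
ft_force: [2.6, -1.0, 1.8]
grip_width: 0.005
t 10.0 jig [94.5  1.7] z 0.126 F [ 2.6 -1.   1.8] delta tool mm [30.4 -0.5 -3.3] twist 0.001
```

```bash
python3 -m inch '[[-1,7,0,1,0],[-1,7,0,1,0],[-1,6,0,1,0]]'; python3 -c "from h import *;go(64,1,.128)"
```

```text
time: 10.38
position: [0.5457, 0.3361, 0.1183]
tool_rot: [0.234, 3.097, 0.032]
ft_force: [0.9, 0.4, -0.3]
grip_width: 0.005
t 10.375 jig [69.2  1.7] z 0.1183 F [ 0.9  0.4 -0.3] delta tool mm [ 4.9 -0.5 -9.9] twist 0.003
```

```bash
python3 -m inch '[[-1,4,0,-5,0],[-1,0,0,0,0]]'; python3 - <<'E'
from h import *
go(150,1,.128)
b=grab('side');b=grab('side')
cv2.imwrite('pics/9.png',cv2.resize(b['color'][170:310,130:270,::-1],(500,500),interpolation=cv2.INTER_CUBIC))
E
```

```text
time: 10.62
position: [0.5391, 0.3378, 0.1227]
tool_rot: [0.231, 3.1, 0.032]
ft_force: [0.1, 0.2, 0.1]
grip_width: 0.008
t 10.625 jig [62.5  2.4] z 0.1227 F [0.1 0.2 0.1] delta tool mm [-87.6  -1.7  -2.6] twist 0.005
```

View pics/9.png

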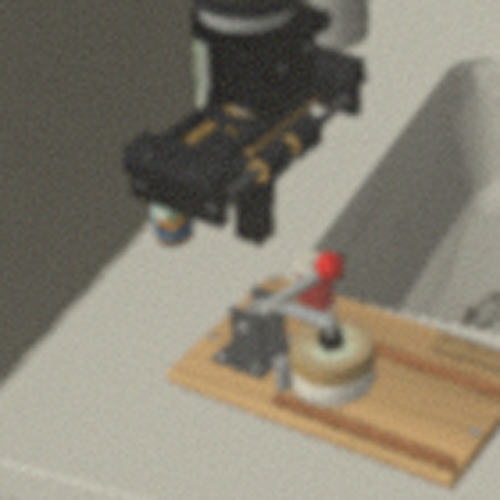

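The lever has snapped over. The knob is at (328,265), the pad rests on the middle of the lid at (330,335), and the pot is level against the posts. I'll lift the hand away and verify.

```bash
python3 -m inch '[[-1,-10,0,-30,0],[-1,0,0,-50,0],[-1,0,0,-30,0],[-1,40,60,0,0],[-1,40,60,0,0]]'; python3 -m inch '[[-1,60,60,0,0],[-1,60,60,0,0],[-1,60,30,0,0],[-1,0,0,0,0],[-1,0,0,0,0]]'; python3 - <<'E'
from h import *
go(0,0,.2)
a=grab('top');b=grab('side')
c=lambda d,x0,y0,x1,y1:cv2.resize(d['color'][y0:y1,x0:x1,::-1],(400,400),interpolation=cv2.INTER_CUBIC)
cv2.imwrite('pics/10.png',np.hstack([c(a,110,140,210,240),c(b,160,200,280,320)]))
for n,d in(('top',a),('side',b)):
    P=pts(d);z=P[...,2];j=J(P);hsv=cv2.cvtColor(d['color'],cv2.COLOR_RGB2HSV)
    red=((hsv[...,0]<6)|(hsv[...,0]>172))&(hsv[...,1]>150)&(hsv[...,2]>80)&(abs(j[...,1])<40)&(abs(j[...,0])<120)&(z>.08)
    if red.any(): print(n,'knob',np.median(j[red],0),np.median(z[red]))
E
```

```text
time: 11.35
position: [0.496, 0.4476, 0.2364]
tool_rot: [0.258, 3.094, 0.028]
ft_force: [0.4, 0.8, -0.3]
grip_width: 0.002
time: 11.98
position: [0.3666, 0.5937, 0.2325]
tool_rot: [0.247, 3.096, 0.032]
ft_force: [1.0, 0.5, -0.3]
grip_width: 0.008
t 11.975 jig [-147.2  228.9] z 0.2325 F [ 1.   0.5 -0.3] delta tool mm [-147.4 -228.8   32.2] twist -0.006
top knob [-2.46382397 -0.93131722] 0.12340254241790363
```

View pics/10.png

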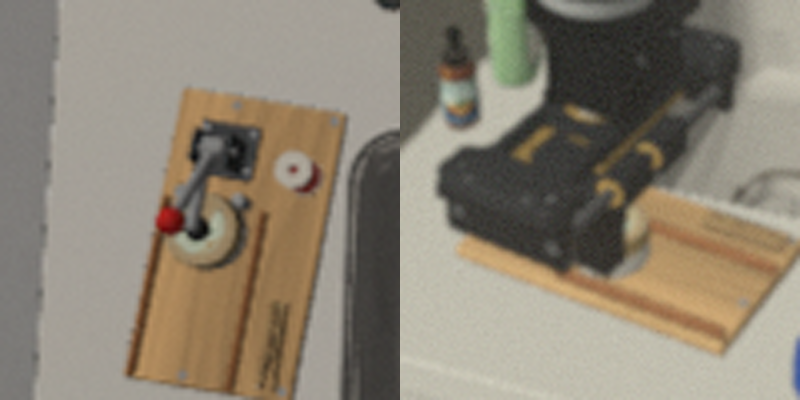

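The top crop shows the lever closed, with the knob at (170,220), the pad over mid-lid at (195,230) and the pot still at the posts. The spool and peg haven't moved. The knob's measured position matches a 45° closed lever, and the hand is clear, so I'll hand in.

```bash
python3 -m inch '[[-1,0,0,0,0],[-1,0,0,0,0],[-1,0,0,0,0]]'; python3 -c "from bench import ctrl;ctrl.close_job()"
```

```text
time: 12.45
position: [0.3698, 0.5914, 0.233]
tool_rot: [0.257, 3.095, 0.033]
ft_force: [-0.3, 0.1, 0.0]
grip_width: 0.007
the job is handed in; nothing more can be done
```

I pushed the pot along the lane with the shut fingertips until it was firm against the stops (13–15 N, almost no sideways force). Then I pushed the knob over centre, the lever snapped across, and I handed the job in at about 12.5 s of the 54 s.

**Last checks:**
- **Lever:** the knob measured at jig x about −2 mm and 123 mm high on its upper surface, which matches the closed position of about 1.22 rad.
- **Pot:** in the last top picture the pad sits on the middle of the lid and the pot is still at the posts. After the push, before the lever was closed, its centre measured about 2 mm from my estimate of the seat in x and in y.
- **Bystanders:** the red spool and peg look unmoved by eye. I did not measure the tin, the blue spool or the dropper again, but the hand stayed away from them.
- **Hand:** it stood clear, with the force reading at zero.

**Not confirmed:** I could not measure the pad's pressing force directly. In the final side view the gripper hid the lever and most of the pot, so the last check there rests on the top picture. A side picture taken just after the snap did show the lever closed and the pot level.

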